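# Shut the spares drawer and present the valve ball

### The arm

A 6-joint arm with a two-finger parallel gripper is mounted at the origin on the work surface. World frame = base frame: x ahead of the robot, y to its left, z up, the work surface at z = 0. Lengths are in m, angles in rad, forces in N, time in s.
With the tool pointing down it reaches from about 0.225 to 0.875 m from the base axis. Payload 3.4 kg.
Tool frame: the origin (TCP) lies between the finger pads; the fingertips stand 14 mm ahead of it and the grasp point (between the pads) lies 5 mm behind it; z points along the fingers, y is the direction in which the jaws open and shut (so a half turn about z gives the same grasp; the last joint's range is limited). The gripper opens to 85 mm and grips with 20 to 120 N. Pads are 22 mm wide; open, the fingers measure 114 mm over their backs; the gripper's body (76 mm by 85 mm) begins 54 mm behind the grasp point. The pads swing forward as they close: fully open they stand 13 mm farther back than shut.
Start: joints at [-1.358, 0.276, 1.505, -0, 1.361, -0.121], TCP at [0.188, -0.543, 0.245] pointing down, gripper open.
Joint ranges: [-2.89, 2.89], [-0.75, 2.08], [0.22, 2.7], [-1.18, 4.32], [0.11, 2.71], [-2.7, 2.7]. Speed limits (rad/s): [2.57, 2.57, 3.14, 3.14, 3.14, 3.14].

### API

Orientations are given as a unit quaternion [w, x, y, z].
In Python, from rig import manip, get_image, job gives the robot as it stands. The module is installed in compiled form; this text tells all that it offers.
- The arm moves only by the tool step_arm, never from a script. Its argument "moves" is one flat list of numbers, 5 for each row, row after row: the shift along the tool's x, y, z as a fraction of full scale, then the turn about the tool's z as a fraction of full scale, then the gripper's target within -1 to 1 (shut at 1, half-way at 0, fully open at -1). In form: [dx, dy, dz, twist, hand, dx, dy, dz, twist, hand, ...]. A call has 1 to 5 rows; each row is the pose to reach, as a shift and turn from the pose commanded when the call began, along the tool's axes at that moment, turning the shorter way round; what a row does not reach only later rows make up. Full scale, the value 1, is 500 mm for a shift and pi rad for a turn. A row lasts 1/10 s, in which the tool goes at most 50 mm and 8.59 degrees, less where a joint would pass 70% of its speed; a pose out of reach is approached as far as the arm can. A call with a number of a shift or a turn outside -1 to 1 is refused whole. A call with a gripper value outside its range is refused whole. The fingers move at their own pace and stop on an object; "force" is the grip in N (left out, the last holds). Time passes only in rows, so rows that repeat a pose let the fingers close. It gives the time, the measured TCP pose, the force and the opening at its end, in the units of the state.
- manip.get_state(): the state, without advancing time (a new reading comes with each control period).
- get_image(name): name is "side" or "top" or "wrist"; returns a dict with "frame" (420x560x3 uint8, blue, green, red), "fx", "fy", "cx", "cy" (pixels), "rvec" (rotation vector, rad) and "tvec" (3), from world to camera coordinates, as OpenCV has them; the wrist camera has in their place "T_tool_cam" (4x4, takes a point from camera to tool coordinates, whose origin is the TCP and whose axes are the flange's). Camera axes: x right, y down, z forward; pixel columns grow to the right and rows downward; lengths in m; the calibration is good to about 2 mm. A picture is of the moment at which its call begins: read the wrist's pose just before it. There is no depth.
- job.sign_off(): hands the job in, once; it reports no verdict.
The state is a dict: "clock": time; "qpos": joint angles; "qd": joint speeds; "effort": joint torques, N m; "position": TCP position; "ee_rot": TCP orientation; "contact_force": force on the tool from outside, world axes, zero at the start; "moment": the same for the moment, N m; "width": finger opening in m.
Only numpy, scipy, OpenCV 4.12 (cv2) and the standard library are available. Lean on these libraries where they do the work, as an engineer would, in place of code of your own. Each camera call takes 0.05 s, during which the arm holds its last target. There are 200 camera calls.

### The job

The ball for the valve on the counter has been taken out of the spares drawer and lies in the steel dish. First push the drawer fully shut; then lift the dish by its arched handle about 10 cm straight up from its mat, and turn it roughly a quarter turn where it is, above the mat, until its pouring lip points at the valve body. Keep the dish level and the loose ball in its middle all the way, leave the bottle and carton alone, and finish while still holding the dish there in the air, level and still.

Things in the scene. Friction and masses are not known exactly. Their poses are not given: they have to be found in the camera images.
- unit: Low grey metal drawer unit fixed to the counter, to the left or to the right of the dish: 170 mm deep, 170 mm wide, 72 mm high. Origin on the counter under the middle of its front edge; x points from the front into the unit (the drawer shuts towards +x), z up. It stands at most 0.2 rad askew.
- drawer (a joint): Blue drawer of the unit: 0 is fully shut, grows to 0.1 m as it slides out along the unit's -x. Starts 50 to 85 mm open. It stays where it is left; about 1.5 N of friction, pushing it takes 2 to 3 N. It has an end stop at 0.
- drawer_front (a point): Centre of the outer face of the drawer's front panel, 37 mm above the counter. Panel 168 mm wide, from 5 to 69 mm above the counter; a 90 mm wide, 4 mm thick finger pull at 64 to 68 mm height juts out 12 mm from it and may be pushed as well. x points into the unit, as the unit's does. When shut the face lies 8 mm in front of the unit's front edge.
- dish_bar (a point): Centre of the grip bar of the dish's arched steel handle, 88 mm above the dish's underside (92 mm above the counter at the start). Bar 10 mm wide, 16 mm high, 149 mm long along the dish's y, only the ball below it; upright straps at y = +-72 mm join it to the rim. Grip it across (fingers closing along the dish's x); 20 to 40 N suits.
- dish: Round shallow steel dish, foot 80 mm and rim 140 mm across, rim 24 mm high, 0.22 to 0.45 kg. Origin: centre of its underside; z up; x points to its pouring lip, y along its handle bar. The lip at first points roughly away from the robot. Inside flat for 16 mm across, then rising 4 degrees to 48 mm across, 9 degrees to 84 mm, steeper beyond: a tilt or jerk makes the ball roll.
- dish_lip (a point): End of the pouring lip: a 30 mm wide open spout through a gap in the rim; this point lies 100 mm from the dish's centre along its x, 22 mm above the underside.
- dish_middle (a point): Middle of the dish's inner floor, 4 mm above the underside's centre.
- ball_center (a point): Centre of the loose polished steel ball, 22 mm in diameter, 44 g; it rolls freely and lies within a few mm of the dish's middle at the start.
- mat: Square black rubber mat fixed to the counter under the dish, 170 x 170 x 4 mm; origin at the centre of its underside, on the counter.
- valve_mouth (a point): Centre of the open mouth of the valve body, 95 mm above the counter. The valve body is a fixed upright metal cylinder 72 mm across at its mouth on a 100 mm square foot, 0.2 to 0.37 m from the dish, on the side where the drawer unit is not.
- bottle: White bottle, 64 mm across, 170 mm high, standing behind the work; origin under its centre. Leave alone.
- carton: White carton 70 x 200 x 75 mm behind the work; origin under its centre. Leave alone.
Not all that is in view belongs to the job. Of the things that look like the mat, take the one that is nearest to the robot's base at the start. What is shaped like the part that bears valve_mouth but yellow is not meant.

How it is judged:
On the way, in this order (a step that is already met when the one before it is completed fails the run):
1. the drawer is pushed fully shut while the dish stands on its mat (value of joint drawer below 0.006 m and height (world z) of dish below 0.015 m), for 0.2 s.
2. the dish is lifted off its mat in the grip, ball in the middle (height (world z) of dish above 0.06 m and contact force between the fingers and dish above 1 N and contact force between dish and mat below 0.1 N and horizontal distance between ball_center and dish_middle below 0.035 m), for 0.2 s.
At the end, for the whole second after the job is handed in: Last second: drawer under 8 mm open; gripper alone holds the still dish, underside 60-200 mm above counter, centre within 60 mm of mat centre, tilt under 0.1 rad; valve mouth ahead of the lip within 55 mm of the dish's x axis; ball untouched on its floor within 25 mm of its middle (value of joint drawer below 0.008 m and height (world z) of dish between 0.06 and 0.2 m and contact force between the fingers and dish above 1 N and contact force between dish and mat below 0.1 N and angle between dish's own z axis and vertical below 0.1 rad and horizontal distance between dish and mat below 0.06 m and x of valve_mouth in the frame of dish above 0.1 m and y of valve_mouth in the frame of dish between -0.055 and 0.055 m and horizontal distance between ball_center and dish_middle below 0.025 m and z of ball_center in the frame of dish between 0.01 and 0.025 m and contact force between the fingers and ball below 0.1 N and linear speed of dish below 0.03 m/s and angular speed of dish below 0.15 rad/s); the arm keeps its last pose, push and grip.
It fails at once if the ball rolls more than 35 mm from the dish's middle (horizontal distance between ball_center and dish_middle above 0.035 m).
It fails at once if the dish is tipped by more than 0.2 rad (angle between dish's own z axis and vertical above 0.2 rad).
It fails at once if the dish is carried away from above its mat (centre more than 90 mm from the mat's centre) (horizontal distance between dish and mat above 0.09 m).
It fails at once if the fingers touch the ball (contact force between the fingers and ball above 0.5 N).
It fails at once if bottle or carton is moved by more than 30 mm (distance of any of bottle, carton from where it was at the start of the episode above 0.03 m).
It also fails if it takes over 59 s, if anything falls off the work surface, if the arm or the gripper's body presses on something with over 40 N, if the wrist force passes 120 N, or if a joint passes its speed limit or range.

## Working session

There is one attempt and no reset: what is moved stays moved. The work goes in short steps, Python scripts to look and compute and a tool call to move; the robot and the scene stay as the last step left them, time stands still between calls to the robot, and variables do not carry over. Pictures are saved under pics/ and viewed, about 8 in all and at most 12, crops included, and the job is handed in when it is done.

Besides the shell and the picture viewer there is one more tool, called after "Emit:" in YAML: its name, and indented under it one key for each argument. step_arm: Moves the arm, as the interface text tells. Its arguments: {"type":"object","properties":{"moves":{"type":"array","items":{"type":"number","minimum":-1,"maximum":1}},"force":{"type":"number"}},"required":["moves"]}

```bash
mkdir -p pics; cat > h.py <<'E'
import numpy as np, cv2
from rig import manip, get_image, job
from scipy.spatial.transform import Rotation as R
def save(n,f):
    im=get_image(n); cv2.imwrite(f'pics/{f}.png',im['frame']); np.save(f'pics/{f}.npy',im,allow_pickle=True); return im
def load(f): return np.load(f'pics/{f}.npy',allow_pickle=True).item()
def ray(im,u,v,z):
    M=cv2.Rodrigues(np.array(im['rvec'],float))[0]; t=np.array(im['tvec'],float).ravel()
    d=M.T@np.array([(u-im['cx'])/im['fx'],(v-im['cy'])/im['fy'],1]); c=-M.T@t
    return c+d*(z-c[2])/d[2]
def proj(im,p):
    M=cv2.Rodrigues(np.array(im['rvec'],float))[0]; q=M@np.array(p)+np.array(im['tvec'],float).ravel()
    return im['fx']*q[0]/q[2]+im['cx'], im['fy']*q[1]/q[2]+im['cy']
def st():
    s=manip.get_state(); q=s['ee_rot']; r=R.from_quat([q[1],q[2],q[3],q[0]]).as_matrix()
    return s,np.array(s['position']),r
E
python3 - <<'E'
from h import *
a=save('top','top0'); b=save('side','side0')
s,p,r=st(); print(s['clock'],p,r.round(3),s['width'])
for im in(a,b):
    M=cv2.Rodrigues(np.array(im['rvec'],float))[0]; print(-M.T@np.array(im['tvec']).ravel(), im['fx'])
E
```

```text
0.1 [ 0.18830128 -0.54281805  0.24452702] [[ 0.945  0.328 -0.   ]
 [ 0.328 -0.945  0.002]
 [ 0.    -0.002 -1.   ]] 0.08523101494981863
[ 0.50665267 -0.03817734  1.03949805] 384.30118387117295
[0.32054936 0.76628898 0.99503108] 496.9876933699506
```

View pics/top0.png

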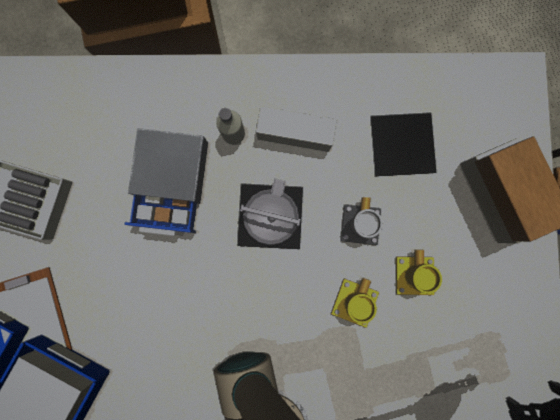

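View pics/side0.png

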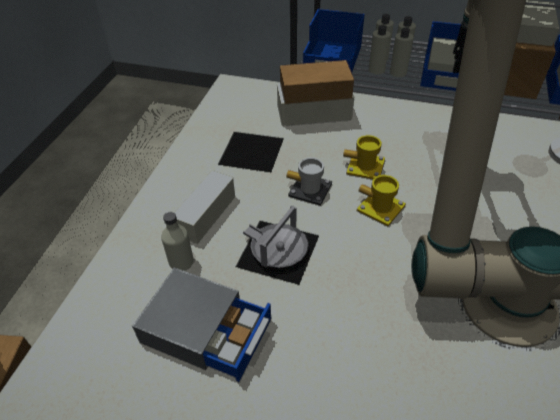

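Top view: the drawer unit is at (168,165), with its blue front near (160,232). The dish is at (270,215) on the near mat, lip up at (278,186). The grey valve is at (365,222). Look-alikes I'm rejecting: a second mat at (404,144), which is farther from the base, and yellow valves at (357,305) and (420,275). I'll check the choice in one close crop.

```bash
python3 - <<'E'
from h import *
a=load('top0'); f=a['frame']
c=f[120:260,120:395]
c=cv2.resize(c,(798,406),interpolation=cv2.INTER_CUBIC)
c=cv2.convertScaleAbs(c,alpha=1.3,beta=15)
for k in range(0,275,20): cv2.putText(c,str(120+k),(int(k*2.9),10),0,.35,(0,0,255)); cv2.line(c,(int(k*2.9),12),(int(k*2.9),18),(0,0,255))
for k in range(0,140,20): cv2.putText(c,str(120+k),(0,int(k*2.9)+4),0,.35,(0,0,255))
cv2.imwrite('pics/crop0.png',c)
# mat
hsv=cv2.cvtColor(f,cv2.COLOR_BGR2HSV)
m=((hsv[...,2]<45)).astype(np.uint8); m[:, :225]=0;m[:,315:]=0;m[:170]=0;m[260:]=0
ys,xs=np.nonzero(m); h=cv2.minAreaRect(np.c_[xs,ys].astype(np.float32)); print('mat',h,[ray(a,*q,0.004).round(4) for q in cv2.boxPoints(h)],ray(a,*h[0],.004))
# blue
b=cv2.inRange(hsv,(100,120,40),(130,255,255)); b[:, :115]=0;b[:,210:]=0;b[:180]=0;b[250:]=0
ys,xs=np.nonzero(b); h=cv2.minAreaRect(np.c_[xs,ys].astype(np.float32)); print('blue',h,[(q.round(1),ray(a,*q,.069).round(4)) for q in cv2.boxPoints(h)])
E
```

```text
mat ((269.785888671875, 216.06768798828125), (61.598960876464844, 60.91569137573242), 3.012787342071533) [array([0.4898, 0.0714, 0.004 ]), array([0.654 , 0.0622, 0.004 ]), array([ 0.6435, -0.1046,  0.004 ]), array([ 0.4792, -0.0935,  0.004 ])] [ 0.5661267 -0.0160721  0.004    ]
blue ((159.17886352539062, 212.99749755859375), (65.51358032226562, 30.593494415283203), 6.788974285125732) [(array([124.8, 224.3], dtype=float32), array([0.5456, 0.3472, 0.069 ])), (array([128.5, 193.9], dtype=float32), array([0.6224, 0.3395, 0.069 ])), (array([193.5, 201.7], dtype=float32), array([0.601 , 0.1752, 0.069 ])), (array([189.9, 232.1], dtype=float32), array([0.5243, 0.1838, 0.069 ]))]
```

View pics/crop0.png

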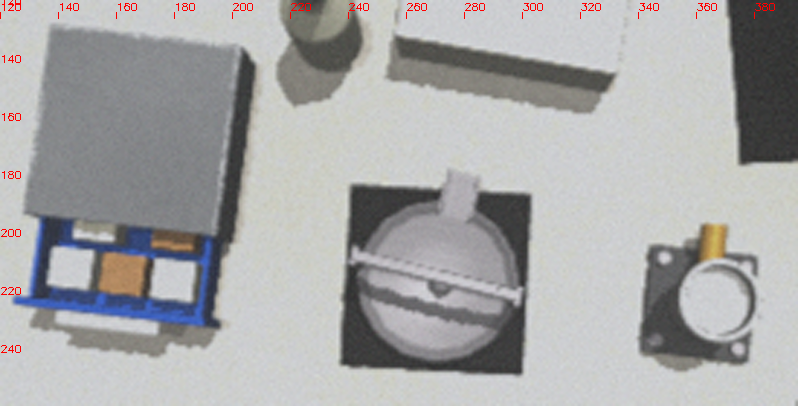

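The crop confirms the choice. Dish bar ends are at about (241.4,207.6) and (299.3,222.4), lip end at (280,180), and valve mouth at (367.6,223.1). The drawer front's top edge runs from (125.2,223) to (195,231.5).

```bash
python3 - <<'E'
from h import *
a=load('top0');b=load('side0')
e1=ray(a,241.4,207.6,.1);e2=ray(a,299.3,222.4,.1); print('bar',e1,e2,(e1+e2)/2,np.linalg.norm(e1-e2))
d=e1-e2; print('dish yaw (x axis) from bar',np.arctan2(-d[0],d[1]))
l=ray(a,280.0,180,.026); c=(e1+e2)/2; print('lip',l,np.hypot(*(l-c)[:2]),np.arctan2(*(l-c)[1::-1]))
v=ray(a,367.6,223.1,.095); print('valve',v,np.hypot(*(v-c)[:2]),np.arctan2(*(v-c)[1::-1]))
f1=ray(a,125.2,222.5,.069);f2=ray(a,195,231,.069); print('front',f1,f2,(f1+f2)/2,np.linalg.norm(f1-f2)); d=f1-f2; yaw=np.arctan2(-d[0],d[1]);print('yaw unit',yaw)
g=[ray(a,*q,.072) for q in[(136,129),(207,136),(201,200),(127.5,193)]]; print('unit top',np.round(g,3))
print([ [np.round(x) for x in proj(b,p)] for p in (c,v,(f1+f2)/2)])
s,p,r=st(); print(s['clock'],(r.T@((f1+f2)/2-p)).round(3))
E
```

```text
bar [0.58214702 0.0512126  0.1       ] [ 0.54431101 -0.09016505  0.1       ] [ 0.56322902 -0.01947622  0.1       ] 0.14635300725351738
dish yaw (x axis) from bar -0.26149568161127335
lip [ 0.66063152 -0.044576    0.026     ] 0.10058452278212254 -0.2522043044353846
valve [ 0.54092552 -0.2587342   0.095     ] 0.24029529026123095 -1.6637471591725899
front [0.55014851 0.34642061 0.069     ] [0.52680983 0.17103836 0.069     ] [0.53847917 0.25872949 0.069     ] 0.17692832023835187
yaw unit -0.13229593862946643
unit top [[0.789 0.322 0.072]
 [0.769 0.141 0.072]
 [0.605 0.156 0.072]
 [0.624 0.341 0.072]]
[[np.float64(279.0), np.float64(224.0)], [np.float64(311.0), np.float64(165.0)], [np.float64(254.0), np.float64(330.0)]]
0.1 [ 0.593 -0.642  0.177]
```

Sizes and headings agree: bar 146 mm against 149, lip 100.6 mm out, and the lip and bar headings match at -0.26. The drawer is about 68 mm open. I'll move with the fingers shutting.

Emit:
step_arm:
  moves: [0.78,-1,0.05,-0.352,1,0.78,-1,0.05,-0.352,1,0.78,-1,0.05,-0.352,1,0.78,-1,0.05,-0.352,1,0.78,-1,0.05,-0.352,1]
  force: 30

```text
clock: 0.6
position: [0.2691, -0.3047, 0.235]
ee_rot: [-0.0, 0.855, 0.518, 0.0]
contact_force: [1.3, -0.2, -0.4]
width: 0.0121
```

```bash
cat > to.py <<'E'
import sys
from h import *
x,y,z,yaw=map(float,sys.argv[1:5])
s,p,r=st(); d=r.T@(np.array([x,y,z])-p)
cy=np.arctan2(r[1,0],r[0,0]); t=-(yaw-cy); t=(t+np.pi)%(2*np.pi)-np.pi
print(round(s['clock'],2),p.round(4),'yaw',cy.round(3),'tilt',np.arccos(-r[2,2]).round(4),'w',round(s['width'],4),'F',np.round(s['contact_force'],1))
print('shift frac',(d/.5).round(4),'twist frac',round(t/np.pi,4),'q',np.round(s['qpos'],2))
E
python3 to.py .459 .269 .2 1.44
```

```text
0.6 [ 0.2691 -0.3047  0.235 ] yaw 1.089 tilt 0.0006 w 0.0121 F [ 1.3 -0.2 -0.4]
shift frac [ 1.1928 -0.1952  0.0708] twist frac -0.1117 q [-1.02  0.02  1.84  0.    1.27 -0.54]
```

Emit:
step_arm:
  moves: [1,-0.164,0.06,-0.112,1,1,-0.164,0.06,-0.112,1,1,-0.164,0.06,-0.112,1,1,-0.164,0.06,-0.112,1,1,-0.164,0.06,-0.112,1]

```text
clock: 1.1
position: [0.3485, -0.0684, 0.2206]
ee_rot: [0.0, 0.753, 0.658, 0.0]
contact_force: [1.2, 0.2, -0.0]
width: -0.0003
```

```bash
python3 to.py .459 .269 .15 1.44
```

```text
1.1 [ 0.3485 -0.0684  0.2206] yaw 1.435 tilt 0.0008 w -0.0003 F [ 1.2  0.2 -0. ]
shift frac [0.6985 0.1275 0.1411] twist frac -0.0016 q [-0.39 -0.05  1.95 -0.    1.24 -0.25]
```

Emit:
step_arm:
  moves: [0.7,0.128,0.141,0,1,0.7,0.128,0.141,0,1,0.7,0.128,0.141,0,1,0.7,0.128,0.141,0,1,0.7,0.128,0.141,0,1]

```text
clock: 1.6
position: [0.4247, 0.1649, 0.1715]
ee_rot: [0.0, 0.753, 0.658, -0.0]
contact_force: [0.6, -0.7, 1.0]
width: 0.0002
```

Emit:
step_arm:
  moves: [0.2,0.03,0.03,0,1,0.2,0.03,0.03,0,1,0.2,0.03,0.03,0,1,0.2,0.03,0.14,0,1,0.2,0.03,0.2,0,1]

```text
clock: 2.1
position: [0.4524, 0.2597, 0.0706]
ee_rot: [0.0, 0.753, 0.658, -0.0]
contact_force: [-0.1, 0.9, -0.9]
width: 0.0003
```

```bash
python3 to.py .459 .269 .044 1.44
```

```text
2.1 [0.4524 0.2597 0.0706] yaw 1.437 tilt 0.0009 w 0.0003 F [-0.1  0.9 -0.9]
shift frac [0.0203 0.0106 0.0531] twist frac -0.001 q [ 0.39  0.36  1.87 -0.    0.91  0.52]
```

Emit:
step_arm:
  moves: [0.02,0.01,0.05,0,1,0.02,0.03,0.05,0,1,0.02,0.06,0.05,0,1,0.02,0.09,0.05,0,1,0.02,0.11,0.05,0,1]

```text
clock: 2.6
position: [0.5121, 0.2621, 0.0489]
ee_rot: [0.001, 0.754, 0.657, 0.002]
contact_force: [-1.2, 0.7, 0.8]
width: -0.0
```

Emit:
step_arm:
  moves: [0,0.015,0,0,1,0,0.03,0,0,1,0,0.045,0,0,1,0,0.06,0,0,1,0,0.075,0,0,1]

```text
clock: 3.1
position: [0.5464, 0.2571, 0.0471]
ee_rot: [-0.0, 0.753, 0.658, -0.0]
contact_force: [-2.6, 0.6, 1.3]
width: 0.0002
```

```bash
python3 - <<'E'
from h import *
save('top','top1')
c=load('top1')['frame'][110:270,110:310]; c=cv2.resize(c,(800,640)[:1]+(600,),interpolation=cv2.INTER_CUBIC); cv2.imwrite('pics/c1.png',c)
E
python3 to.py .583 .252 .044 1.44
```

```text
3.15 [0.5484 0.2571 0.0471] yaw 1.436 tilt 0.0024 w 0.0001 F [0.1 0.1 0.3]
shift frac [-0.0008  0.07    0.0065] twist frac -0.0014 q [ 0.32  0.49  1.71 -0.    0.94  0.46]
```

View pics/c1.png

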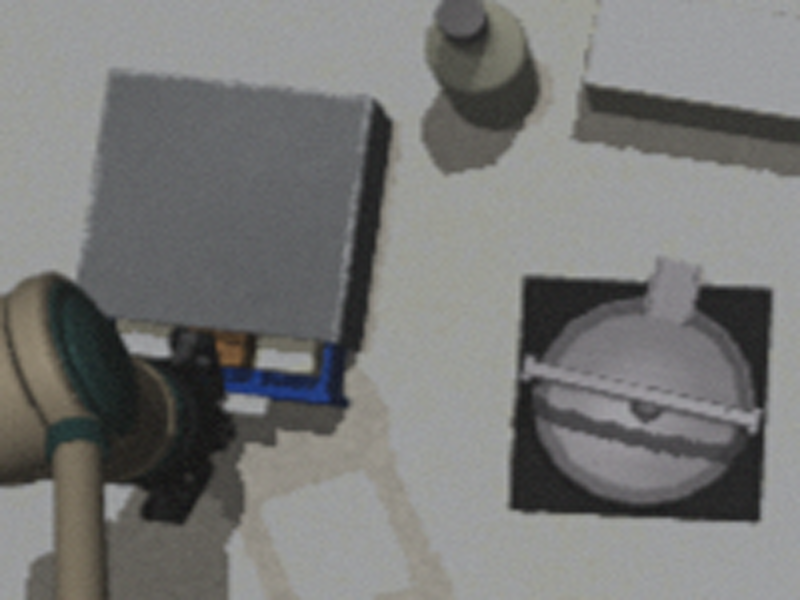

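The drawer has moved and is still roughly 30 mm open, with the gripper on its pull near crop (230,410). I'll keep pushing in small steps.

Emit:
step_arm:
  moves: [0,0.013,0,0,1,0,0.026,0,0,1,0,0.039,0,0,1,0,0.046,0,0,1,0,0.052,0,0,1]

```text
clock: 3.65
position: [0.5722, 0.2538, 0.0469]
ee_rot: [-0.0, 0.753, 0.658, 0.0]
contact_force: [-1.7, 2.0, 0.7]
width: 0.0005
```

Emit:
step_arm:
  moves: [0,0.006,0,0,1,0,0.012,0,0,1,0,0.016,0,0,1,0,0.02,0,0,1,0,0.024,0,0,1]

```text
clock: 4.15
position: [0.58, 0.2526, 0.0469]
ee_rot: [-0.003, 0.753, 0.657, -0.003]
contact_force: [-11.3, 3.5, 7.5]
width: -0.0003
```

```bash
python3 to.py .583 .252 .044 1.44
```

```text
4.15 [0.58   0.2526 0.0469] yaw 1.435 tilt 0.0079 w -0.0003 F [-11.3   3.5   7.5]
shift frac [-0.0005  0.0061  0.0058] twist frac -0.0016 q [0.3  0.52 1.64 0.   0.99 0.43]
```

Emit:
step_arm:
  moves: [0,0,0,0,1,0,-0.05,0,0,1,0,-0.1,0,0,1,0,-0.12,-0.1,0,0,0,-0.12,-0.2,0,-1]

```text
clock: 4.65
position: [0.5217, 0.2595, 0.1456]
ee_rot: [-0.001, 0.753, 0.658, -0.003]
contact_force: [2.3, 0.4, 0.2]
width: 0.0283
```

```bash
python3 to.py .54 -.0136 .22 1.314
```

```text
4.65 [0.5217 0.2595 0.1456] yaw 1.437 tilt 0.0053 w 0.0283 F [2.3 0.4 0.2]
shift frac [-0.5369  0.1086 -0.1476] twist frac 0.039 q [ 0.34  0.36  1.64 -0.    1.15  0.48]
```

Emit:
step_arm:
  moves: [-0.1,0,-0.12,0,-1,-0.3,0.05,-0.15,0.02,-1,-0.537,0.109,-0.15,0.039,-1,-0.537,0.109,-0.15,0.039,-1,-0.537,0.109,-0.15,0.039,-1]

```text
clock: 5.15
position: [0.5383, 0.0301, 0.217]
ee_rot: [0.001, 0.792, 0.611, 0.001]
contact_force: [1.1, 0.4, 0.8]
width: 0.085
```

Emit:
step_arm:
  moves: [-0.13,0.026,0,0,-1,-0.13,0.026,0,0,-1,-0.13,0.026,0,0,-1,-0.13,0.026,0,0,-1,-0.13,0.026,0,0,-1]

```text
clock: 5.65
position: [0.5339, -0.0329, 0.216]
ee_rot: [0.0, 0.792, 0.611, 0.0]
contact_force: [0.7, -0.7, 0.1]
width: 0.0857
```

```bash
python3 - <<'E'
from h import *
s,p,r=st(); w=save('wrist','w1'); np.save('pics/w1pose.npy',np.c_[r,p])
save('top','top2')
t=load('top2')['frame'][110:270,110:310]; t=cv2.resize(t,(400,300))
cv2.imwrite('pics/c2.png',t); print(w['T_tool_cam'],w['fx'],w['fy'],w['cx'],w['cy'])
E
python3 to.py .563 -.0195 .087 1.314
```

```text
[[ 8.04788661e-04 -9.55776714e-01 -2.94092205e-01  7.53101525e-02]
 [ 9.99999534e-01  9.26040891e-04 -2.73043733e-04  8.04425789e-04]
 [ 5.33310250e-04 -2.94091849e-01  9.55777014e-01 -1.28971380e-01]
 [ 0.00000000e+00  0.00000000e+00  0.00000000e+00  1.00000000e+00]] 292.6732010921953 292.6732010921953 283.1912092458951 206.96012003783892
5.75 [ 0.5339 -0.0326  0.216 ] yaw 1.315 tilt 0.0002 w 0.085 F [ 0.6  0.  -0.1]
shift frac [0.04   0.0497 0.2579] twist frac 0.0003 q [-0.19  0.23  1.64  0.    1.27  0.06]
```

View pics/w1.png

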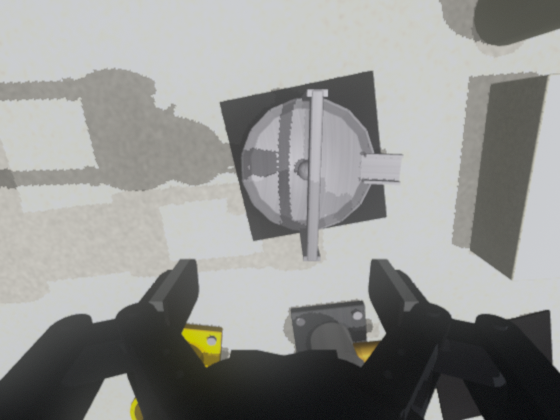

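View pics/c2.png

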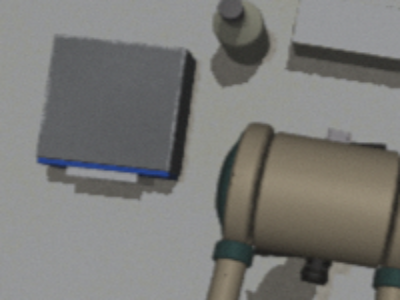

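The drawer is shut, with only the blue panel and pull showing. In the wrist view the bar runs from (317.5,93) to (312.5,257), nearly along the tool x.

```bash
python3 - <<'E'
from h import *
w=load('w1');P=np.load('pics/w1pose.npy');r,p=P[:,:3],P[:,3];T=np.array(w['T_tool_cam'])
def wr(u,v,z):
    d=r@T[:3,:3]@np.array([(u-w['cx'])/w['fx'],(v-w['cy'])/w['fy'],1]); c=r@T[:3,3]+p
    return c+d*(z-c[2])/d[2]
a,b=wr(317.5,93,.1),wr(312.5,257,.1); c=(a+b)/2; d=a-b
l=wr(402,168,.026)
print(a,b,c,np.linalg.norm(d),'dish yaw',np.arctan2(-d[0],d[1]),'lip',l,np.arctan2(*(l-c)[1::-1]),np.hypot(*(l-c)[:2]))
E
```

```text
[0.58424988 0.05032423 0.1       ] [ 0.54865035 -0.08677226  0.1       ] [ 0.56645011 -0.01822401  0.1       ] 0.14164312892589495 dish yaw -0.25405672884078334 lip [ 0.66613472 -0.04484614  0.026     ] -0.2609728868418452 0.10317829025458657
```

Emit:
step_arm:
  moves: [0.042,0.053,0,0,-1,0.042,0.053,0.05,0,-1,0.042,0.053,0.12,0,-1,0.042,0.053,0.18,0,-1,0.042,0.053,0.22,0,-1]

```text
clock: 6.25
position: [0.5637, -0.0187, 0.1037]
ee_rot: [-0.001, 0.791, 0.611, -0.001]
contact_force: [0.8, 0.1, 0.8]
width: 0.0857
```

Emit:
step_arm:
  moves: [0,0,0.02,0,-1,0,0,0.038,0,-1,0,0,0.038,0,-1,0,0,0.038,0,-0.3,0,0,0.038,0,0.2]
  force: 30

```text
clock: 6.75
position: [0.5656, -0.0203, 0.088]
ee_rot: [0.001, 0.792, 0.61, 0.001]
contact_force: [0.6, 0.3, -0.6]
width: 0.059
```

```bash
python3 to.py .565 -.0188 .087 1.313; python3 - <<'E'
from h import *
f=save('wrist','w2')
E
```

```text
6.75 [ 0.5656 -0.0203  0.088 ] yaw 1.313 tilt 0.0024 w 0.059 F [ 0.6  0.3 -0.6]
shift frac [ 0.0025 -0.002   0.002 ] twist frac 0.0001 q [-0.16  0.39  1.75 -0.    0.99  0.1 ]
```

View pics/w2.png

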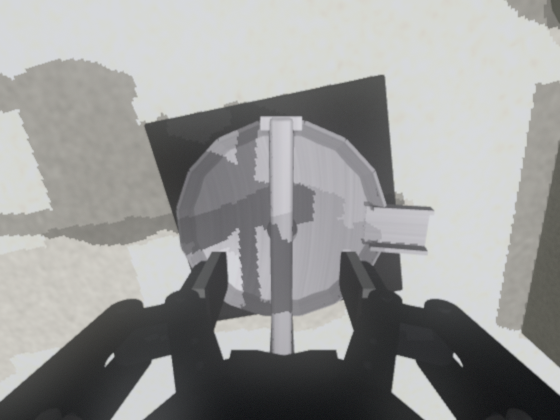

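The bar (column 282) is centred between the fingers (226 and 341). I'll close gently.

Emit:
step_arm:
  moves: [0,0,0,0,0.4,0,0,0,0,0.55,0,0,0,0,0.65,0,0,0,0,0.72,0,0,0,0,0.78]
  force: 25

```text
clock: 7.3
position: [0.5646, -0.0202, 0.087]
ee_rot: [-0.0, 0.792, 0.61, -0.0]
contact_force: [-1.1, 0.3, 0.9]
width: 0.0099
```

Emit:
step_arm:
  moves: [0,0,0,0,0.82,0,0,0,0,0.9,0,0,0,0,1,0,0,0,0,1,0,0,0,0,1]
  force: 25

```text
clock: 7.8
position: [0.5646, -0.0202, 0.087]
ee_rot: [-0.0, 0.792, 0.61, -0.0]
contact_force: [-1.7, -0.2, 2.4]
width: 0.0091
```

Emit:
step_arm:
  moves: [0,0,0,0,1,0,0,-0.001,0,1,0,0,-0.003,0,1,0,0,-0.006,0,1,0,0,-0.01,0,1]
  force: 36

```text
clock: 8.3
position: [0.5645, -0.0201, 0.0914]
ee_rot: [-0.0, 0.792, 0.61, -0.0]
contact_force: [0.1, 0.7, -4.0]
width: 0.0094
```

```bash
python3 to.py .565 -.0188 .192 1.313; python3 - <<'E'
from h import *
f=save('wrist','w3')
E
```

```text
8.3 [ 0.5645 -0.0201  0.0914] yaw 1.313 tilt 0.0011 w 0.0094 F [ 0.1  0.7 -4. ]
shift frac [ 2.800e-03  2.000e-04 -2.013e-01] twist frac 0.0001 q [-0.16  0.39  1.75 -0.    1.    0.1 ]
```

View pics/w3.png

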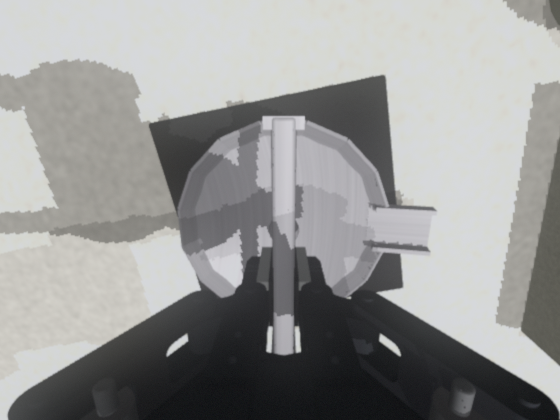

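Held at 9.4 mm width with the load on the wrist at about 4 N. The grip is on the bar's middle and the ball sits under it near (292,228). Lifting smoothly.

Emit:
step_arm:
  moves: [0,0,-0.008,0,1,0,0,-0.018,0,1,0,0,-0.03,0,1,0,0,-0.042,0,1,0,0,-0.054,0,1]

```text
clock: 8.85
position: [0.5649, -0.0202, 0.1197]
ee_rot: [0.0, 0.792, 0.61, 0.0]
contact_force: [0.1, 0.4, -5.1]
width: 0.0097
```

Emit:
step_arm:
  moves: [0,0,-0.012,0,1,0,0,-0.024,0,1,0,0,-0.036,0,1,0,0,-0.048,0,1,0,0,-0.06,0,1]

```text
clock: 9.35
position: [0.5647, -0.0202, 0.1494]
ee_rot: [0.0, 0.792, 0.61, -0.0]
contact_force: [0.2, 0.8, -3.7]
width: 0.0093
```

Emit:
step_arm:
  moves: [0,0,-0.012,0,1,0,0,-0.024,0,1,0,0,-0.036,0,1,0,0,-0.048,0,1,0,0,-0.06,0,1]

```text
clock: 9.85
position: [0.5647, -0.0201, 0.1794]
ee_rot: [0.0, 0.792, 0.61, -0.0]
contact_force: [0.3, -0.4, -4.1]
width: 0.0097
```

Emit:
step_arm:
  moves: [0,0,-0.01,0,1,0,0,-0.016,0,1,0,0,-0.018,0,1,0,0,-0.018,0,1,0,0,-0.018,0,1]

```text
clock: 10.35
position: [0.5645, -0.0201, 0.1876]
ee_rot: [-0.0, 0.792, 0.61, -0.0]
contact_force: [-0.2, -0.3, -4.0]
width: 0.0092
```

```bash
python3 to.py .565 -.0188 .185 -0.094; python3 - <<'E'
from h import *
save('side','s4'); save('wrist','w4')
a=load('s4')['frame'][130:290,190:370]; a=cv2.resize(a,(450,400),interpolation=cv2.INTER_CUBIC)
b=cv2.resize(load('w4')['frame'][60:340,120:460],(340,280)); 
o=np.zeros((400,800,3),np.uint8); o[:,:450]=a; o[:280,455:795]=b; cv2.imwrite('pics/c4.png',o)
E
```

```text
10.35 [ 0.5645 -0.0201  0.1876] yaw 1.313 tilt 0.0006 w 0.0092 F [-0.2 -0.3 -4. ]
shift frac [0.0028 0.0002 0.0052] twist frac 0.4479 q [-0.16  0.3   1.62 -0.    1.22  0.1 ]
```

View pics/c4.png

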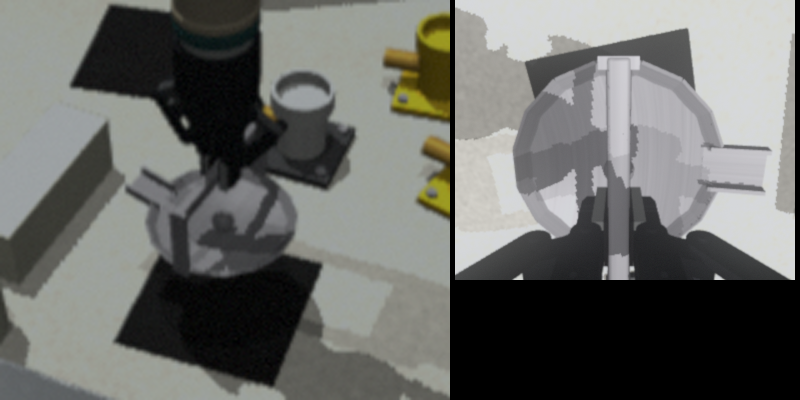

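The dish is level above the mat, lip at crop (150,185), ball in the middle at crop (222,222). I'll turn about 0.448 of full scale, with a ramp at each end.

Emit:
step_arm:
  moves: [0,0,0,0.003,1,0,0,0,0.009,1,0,0,0,0.018,1,0,0,0,0.03,1,0,0,0,0.045,1]

```text
clock: 10.95
position: [0.5647, -0.0202, 0.1879]
ee_rot: [0.0, 0.834, 0.552, -0.0]
contact_force: [0.5, 0.1, -4.3]
width: 0.0096
```

Emit:
step_arm:
  moves: [0,0,0,0.016,1,0,0,0,0.032,1,0,0,0,0.048,1,0,0,0,0.064,1,0,0,0,0.08,1]

```text
clock: 11.45
position: [0.5647, -0.0202, 0.1879]
ee_rot: [0.0, 0.897, 0.443, -0.0]
contact_force: [-0.3, 0.1, -5.0]
width: 0.0094
```

Emit:
step_arm:
  moves: [0,0,0,0.016,1,0,0,0,0.032,1,0,0,0,0.048,1,0,0,0,0.064,1,0,0,0,0.08,1]

```text
clock: 11.95
position: [0.5648, -0.0202, 0.1879]
ee_rot: [0.0, 0.945, 0.327, 0.0]
contact_force: [0.6, 0.5, -5.0]
width: 0.0096
```

Emit:
step_arm:
  moves: [0,0,0,0.016,1,0,0,0,0.032,1,0,0,0,0.048,1,0,0,0,0.064,1,0,0,0,0.08,1]

```text
clock: 12.45
position: [0.5648, -0.0201, 0.1879]
ee_rot: [0.0, 0.979, 0.206, -0.0]
contact_force: [-0.3, 0.4, -4.2]
width: 0.0092
```

Emit:
step_arm:
  moves: [0,0,0,0.016,1,0,0,0,0.032,1,0,0,0,0.048,1,0,0,0,0.064,1,0,0,0,0.08,1]

```text
clock: 12.95
position: [0.5647, -0.0202, 0.1879]
ee_rot: [0.0, 0.997, 0.081, -0.0]
contact_force: [-0.3, -0.3, -4.1]
width: 0.0094
```

Emit:
step_arm:
  moves: [0,0,0,0.016,1,0,0,0,0.032,1,0,0,0,0.046,1,0,0,0,0.056,1,0,0,0,0.064,1]

```text
clock: 13.45
position: [0.5648, -0.0202, 0.1879]
ee_rot: [0.0, 1.0, -0.018, 0.0]
contact_force: [0.5, -0.2, -4.7]
width: 0.0095
```

```bash
python3 to.py .565 -.0188 .1876 -0.096
```

```text
13.45 [ 0.5648 -0.0202  0.1879] yaw -0.037 tilt 0.0001 w 0.0095 F [ 0.5 -0.2 -4.7]
shift frac [ 0.0004 -0.0027  0.0006] twist frac 0.0188 q [-0.16  0.3   1.62 -0.    1.22  1.45]
```

Emit:
step_arm:
  moves: [0,0,0,0.006,1,0,0,0,0.01,1,0,0,0,0.013,1,0,0,0,0.015,1,0,0,0,0.016,1]

```text
clock: 13.95
position: [0.5648, -0.0202, 0.1879]
ee_rot: [0.0, 0.999, -0.043, 0.0]
contact_force: [0.1, 0.0, -4.2]
width: 0.0094
```

Emit:
step_arm:
  moves: [0,0,0,0,1,0,0,0,0,1,0,0,0,0,1,0,0,0,0,1,0,0,0,0,1]

```text
clock: 14.45
position: [0.5648, -0.0202, 0.1879]
ee_rot: [0.0, 0.999, -0.042, 0.0]
contact_force: [-0.5, -0.2, -4.5]
width: 0.0096
```

```bash
python3 to.py .565 -.0188 .1876 -0.096; python3 - <<'E'
from h import *
save('side','s5'); save('wrist','w5'); save('top','t5')
a=load('s5')['frame'][130:370,190:370]; a=cv2.resize(a,(420,560),interpolation=cv2.INTER_CUBIC)
b=cv2.resize(load('w5')['frame'],(370,278)); c=cv2.resize(load('t5')['frame'][110:270,110:323],(370,278))
o=np.zeros((560,790,3),np.uint8); o[:,:420]=a; o[:278,420:]=b;o[282:,420:]=c; cv2.imwrite('pics/c5.png',o)
E
```

```text
14.45 [ 0.5648 -0.0202  0.1879] yaw -0.085 tilt 0.0001 w 0.0096 F [-0.5 -0.2 -4.5]
shift frac [ 0.0003 -0.0028  0.0006] twist frac 0.0035 q [-0.16  0.3   1.62 -0.    1.22  1.5 ]
```

View pics/c5.png

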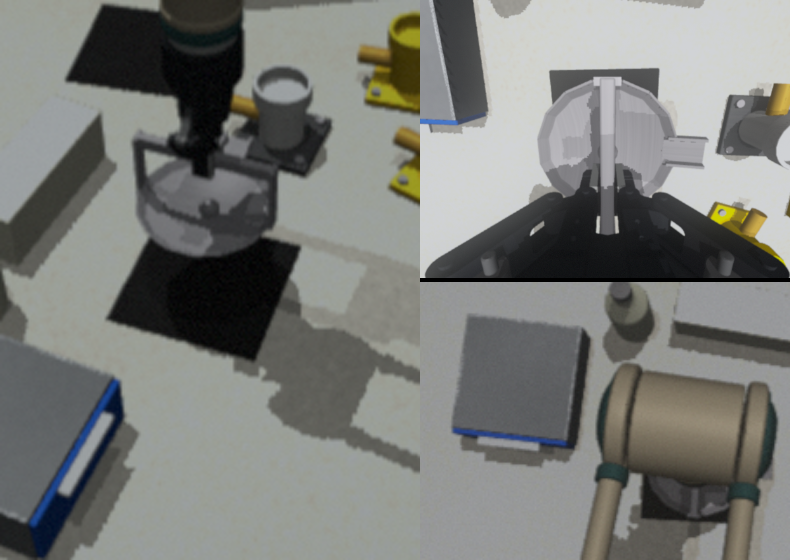

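Lip points at the grey valve (wrist inset, lip at (685,152), valve at (780,130)). The ball is mid-dish at (209,208) and the drawer is shut. The dish is still and level, so I'm handing in.

```bash
python3 -c "
from rig import job
print(job.sign_off())"
```

```text
the job is handed in; nothing more can be done
None
```

The job is handed in at about 14.6 s on the robot's clock, with the dish held in the air, level and still. No verdict is reported at hand-in.

- **Drawer:** I pushed it against its end stop, where the force rose to about 11 N. A picture after the push and one just before hand-in both show it shut.
- **Lift:** I gripped the dish by the middle of its handle bar and lifted it about 10 cm. The underside is about 105 mm above the counter. The grip opening is about 9.5 mm and the wrist carries about 4.5 N.
- **Turn:** I turned it about 1.40 rad above the mat. By calculation the lip's heading is about 0.013 rad off the valve's bearing, roughly 3 mm at the valve mouth (limit 55 mm).
- **Last checks:** The tool's tilt reads 0.0001 rad. The ball is in the middle of the dish in the side view, judged by eye, not measured. The bottle and carton were not touched.
- **Disagreement:** The top and wrist cameras differed by about 3 mm on the bar's centre. That is within what the grip allows. Sizes measured for the drawer unit came out 5 to 9% too wide, but this did not affect the push.

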